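# Tip the fallen-forward pictures back on the display rack

## Robot

A 6-joint arm with a two-finger parallel gripper is mounted at the origin on the work surface. World frame = base frame: x ahead of the robot, y to its left, z up, the work surface at z = 0. Lengths are in m, angles in degrees, forces in N, time in s.
With the tool pointing down it reaches from about 0.375 to 0.9 m from the base axis. Payload 3.1 kg.
Tool frame: the origin (TCP) lies on the centre line of the jaws, within the pads' length; the fingertips stand 25 mm ahead of it and the grasp point (between the pads) lies 6 mm ahead of it; z points along the fingers, y is the line along which they close (so a half turn about z gives the same grasp; the last joint's range is limited). The gripper opens to 87 mm and grips with 3 to 60 N. Pads are 19 mm wide; open, the fingers measure 117 mm over their backs; the gripper's body (75 mm by 190 mm) begins 51 mm behind the grasp point.
Start: joints at [-83.337, 30.224, 82.088, -0, 67.689, -10.227], TCP at [0.182, -0.598, 0.248] pointing down, gripper open.
Joint ranges: [-176.69, 176.69], [-43.24, 126.21], [12.49, 139.97], [-82, 262], [0, 151.66], [-163.58, 163.58]. Speed limits (degrees/s): [159.86, 159.86, 180, 180, 180, 180].

## Interface

Orientations are given as a 3x3 rotation matrix whose columns are the frame's x, y, z axes.
In Python, from rig import read_state, capture, camera_params, hand_in gives the robot as it stands.
- The arm moves only by the tool apply_moves, never from a script. Its argument "rows" is a list of rows, each an object of numbers: "x", "y", "z": the shift along the tool's x, y, z in mm; "rx", "ry", "rz": the turn, a rotation vector about the tool's x, y, z in units of 6 degrees (1.0 is 6 degrees); "claw": the closure in counts, from 0 (fully open) to 255 (shut). A call has 1 to 10 rows; each row is the pose to reach, as a shift and turn from the pose commanded when the call began, along the tool's axes at that moment; what a row does not reach only later rows make up. A row lasts 1/8 s, in which the tool goes at most 62.5 mm and 10.7 degrees, less where a joint would pass 70% of its speed; a pose out of reach is approached as far as the arm can. A call with a gripper value outside its range is refused whole. The fingers move at their own pace and stop on an object; the grip force is fixed at half the most. Time passes only in rows, so rows that repeat a pose let the fingers close. It gives the time, the measured TCP pose, the force, the opening and the grip force at its end, in the units of the state.
- read_state(): the state, without advancing time (a new reading comes with each control period).
- capture(name): name is "side" or "top"; returns (picture, depth): 420x560x3 uint8, red, green, blue; 420x560 float32, m along the optical axis (not along the pixel's ray), 0 where there is no reading.
- camera_params(name): a dict with "fx", "fy", "cx", "cy" (pixels), "D" ([k1, k2, p1, p2, k3] as OpenCV has them; the pictures are not rectified), "xyz" and "orientation" of the camera in the world. Camera axes: x right, y up, looking along -z (the intrinsics and any distortion apply to the point x, -y, -z); pixel columns grow to the right and rows downward; lengths in m; the calibration is good to about 2 mm. A picture is of the moment at which its call begins. camera_params takes no time and is no camera call.
- hand_in(): hands the job in; it is judged then, once.
The state is a dict: "time_s": time; "joint_positions": joint angles; "qvel": joint speeds; "tau": joint torques, N m; "position": TCP position; "tcp_rot": TCP orientation; "force": force on the tool from outside, world axes, zero at the start; "moment": the same for the moment, N m; "opening": opening from 0.0 (shut) to 1.0 (fully open); "grasp_force": force on a finger pad.
Only numpy, scipy, OpenCV 4.12 (cv2) and the standard library are available. Lean on these libraries where they do the work, as an engineer would, in place of code of your own. Each camera call takes 0.05 s, during which the arm holds its last target. There are 200 camera calls.

## Task

Two of the three painted panels on the display rack, the green and the red one, have tipped forward and lie against its front rail with their pictures face down. Push each of them over with the fingers, without lifting it out of the trough, so that it leans back on the rear rail with its picture facing up, like the yellow one. Leave the yellow panel and everything else on the table as it is.

Things in the scene. Friction and masses are not known exactly. Their poses are not given: they have to be found in the camera images.
- rack: fixed display rack, base 140 (x) x 470 (y) x 12 high; trough 26 wide along y at x = 0 between lips 28 above the table, low dividers at y = +-75: three places. Aluminium rails 10 thick along y at x = -30 (front) and +30 (rear), centred 72 above the table. Origin: centre of its underside, on the table; +x points away from the robot, to the rear rail; turned up to 0.3 rad about z
- green_panel: loose plywood panel 110 wide x 10 thick x 170 high, 0.1 to 0.2 kg, green picture on its front, upper edge and a square on the white back also green; foot in the trough; starts leaning 25 deg towards rack -x (the robot) on the front rail, picture face down. Origin on its mid-plane, midway across, 20 above the lower edge; z up the panel, -x out of the picture
- green_panel_top (a point): middle of the green panel's upper edge, on the mid-plane, 150 mm up the panel from its origin; at the start about 64 in front of the trough line and 168 above the table
- red_panel: loose plywood panel 110 wide x 10 thick x 170 high, 0.1 to 0.2 kg, red picture on its front, upper edge and a square on the white back also red; foot in the trough; starts leaning 25 deg towards rack -x (the robot) on the front rail, picture face down. Origin on its mid-plane, midway across, 20 above the lower edge; z up the panel, -x out of the picture
- red_panel_top (a point): middle of the red panel's upper edge, likewise
- yellow_panel: loose plywood panel 110 wide x 10 thick x 170 high, 0.1 to 0.2 kg, yellow picture on its front, upper edge and a square on the white back also yellow; foot in the trough; starts leaning 25 deg towards rack +x on the rear rail, picture up: already right. Origin on its mid-plane, midway across, 20 above the lower edge; z up the panel, -x out of the picture
- yellow_panel_top (a point): middle of the yellow panel's upper edge, likewise
- water_jar: glass jar with lid, 68 across, 75 high, bystander; origin at the centre of its underside
- yellow_pot: white paint pot with yellow paint, 48 across, 34 high, bystander; origin under its centre
- brown_pot: white paint pot with brown paint, 48 across, 34 high, bystander; origin under its centre
- paint_bottle: green paint bottle, 60 across, 165 high, bystander; origin under its centre
- sanding_block: cork sanding block, 100 x 60 x 35 high, bystander; origin under its centre
There are look-alikes about, which are no part of the job. What is shaped like the red_panel but black or orange is not meant.

How it is judged (in metres and radians):
At the end, for the whole second after the job is handed in: All three panels stand with their feet in the trough (origins within 35 mm of the start and not raised over 12 mm), upper edges more than 40 mm behind the trough's middle line (rack +x) and over 120 mm high, at rest; bystanders within 30 mm of the start and upright (x of each of green_panel_top, red_panel_top, yellow_panel_top in the frame of rack above 0.04 m and z of each of green_panel_top, red_panel_top, yellow_panel_top in the frame of rack above 0.12 m and z of each of green_panel, red_panel, yellow_panel in the frame of rack below 0.0444911 m and distance of each of green_panel, red_panel, yellow_panel from where it was at the start of the episode below 0.035 m and linear speed of each of green_panel, red_panel, yellow_panel below 0.02 m/s and angular speed of each of green_panel, red_panel, yellow_panel below 0.2 rad/s and distance of each of water_jar, yellow_pot, brown_pot, paint_bottle, sanding_block from where it was at the start of the episode below 0.03 m and angle between each of water_jar, yellow_pot, brown_pot, paint_bottle, sanding_block's own z axis and vertical below 0.2 rad); the robot touches nothing.
It fails at once if a panel is lifted or taken out of its place in the trough (z of any of green_panel, red_panel, yellow_panel in the frame of rack above 0.0624911 m or distance of any of green_panel, red_panel, yellow_panel from where it was at the start of the episode above 0.045 m).
It fails at once if the yellow panel, already right, is disturbed (its upper edge shifts more than 30 mm) (distance of yellow_panel_top from where it was at the start of the episode above 0.03 m).
It fails at once if a bystander is shifted more than 30 mm or tipped (distance of any of water_jar, yellow_pot, brown_pot, paint_bottle, sanding_block from where it was at the start of the episode above 0.03 m or angle between any of water_jar, yellow_pot, brown_pot, paint_bottle, sanding_block's own z axis and vertical above 0.3 rad).
It also fails if it takes over 48 s, if anything falls off the work surface, if the arm or the gripper's body presses on something with over 40 N, if the wrist force passes 120 N, or if a joint passes its speed limit or range.

## Working session

There is one attempt and no reset: what is moved stays moved. The work goes in short steps, Python scripts to look and compute and a tool call to move; the robot and the scene stay as the last step left them, time stands still between calls to the robot, and variables do not carry over. Pictures are saved under pics/ and viewed, at most 10 in all, crops included, and the job is handed in when it is done.

Besides the shell and the picture viewer there is one more tool, called after "Emit:" as name([rows], argument=value, ...), one row to a line, values as JSON. apply_moves: Moves the arm, as the interface text tells. Its arguments: {"type":"object","properties":{"rows":{"type":"array"}},"required":["rows"]}

```bash
mkdir -p pics; ls
cat > h.py <<'E'
import numpy as np, cv2
from rig import *
def pts(name,depth):
    p=camera_params(name); K=np.array([[p['fx'],0,p['cx']],[0,p['fy'],p['cy']],[0,0,1]])
    h,w=depth.shape; u,v=np.meshgrid(np.arange(w),np.arange(h))
    n=cv2.undistortPoints(np.stack([u,v],-1).reshape(-1,1,2).astype(float),K,np.array(p['D'],float)).reshape(h,w,2)
    c=np.stack([n[...,0]*depth,-n[...,1]*depth,-depth],-1)
    return c@np.array(p['orientation']).reshape(3,3).T+np.array(p['xyz'])
E
python3 - <<'E'
from h import *
for n in ['top','side']:
    im,d=capture(n); np.savez(f'pics/{n}0.npz',im=im,d=d); cv2.imwrite(f'pics/{n}0.png',im[...,::-1]); p=camera_params(n); print(n,p['xyz'],p['fx'],np.round(p['orientation'],3).tolist(),(d==0).mean())
s=read_state(); print(s['position'],np.round(s['tcp_rot'],3).tolist(),s['time_s'],s['force'])
E
```

```text
pics
top [ 0.26993456 -0.04335572  1.68771288] 506.6815447013201 [[-0.01, 0.992, -0.126], [-1.0, -0.01, -0.0], [-0.002, 0.126, 0.992]] 0.0039115646258503405
side [ 0.40740535 -0.94840718  0.72178814] 392.79795344885935 [[0.997, 0.045, -0.058], [-0.073, 0.547, -0.834], [-0.006, 0.836, 0.549]] 0.0041709183673469385
[ 0.18154593 -0.59742143  0.24667499] [[0.957, 0.291, -0.0], [0.291, -0.957, 0.002], [0.0, -0.002, -1.0]] 0.1 [ 0.0640035   0.36535877 -0.32818231]
```

View pics/top0.png

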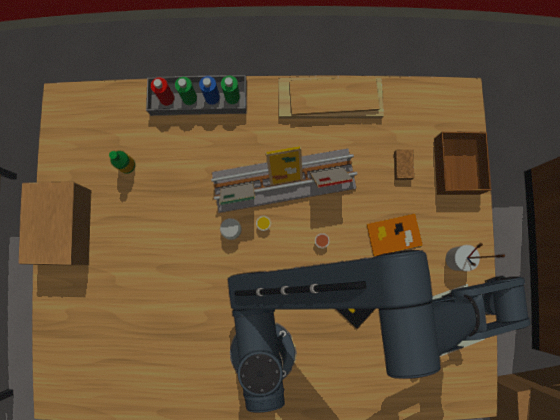

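View pics/side0.png

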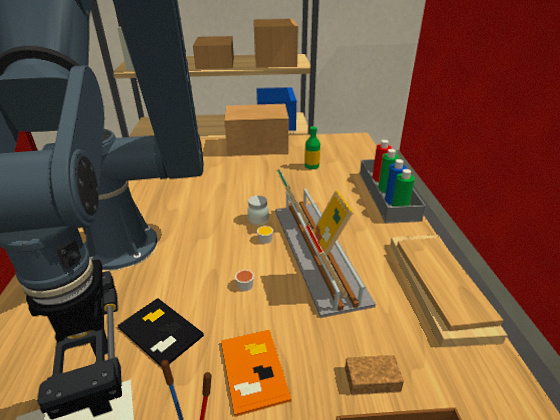

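The top view shows the panels on the rack: green at (238,195), yellow at (285,165) and red at (330,178). Look-alikes for them are the orange panel at (395,235), the black panel at (355,315), the green bottle at (122,160), and the red and green bottles in the tray at (160–230,90). The green and red panels in the rack match the description, so I'll check them in a crop.

Run:
```python
from h import *
z=np.load('pics/top0.npz'); im,d=z['im'],z['d']; P=pts('top',d)
c=cv2.resize(im[135:255,200:350],None,fx=5,fy=5,interpolation=cv2.INTER_CUBIC); cv2.imwrite('pics/crop.png',c[...,::-1])
hsv=cv2.cvtColor(im,cv2.COLOR_RGB2HSV)
w=np.zeros(d.shape,bool); w[140:215,205:365]=1
hi=w&(P[...,2]>0.09)&(P[...,2]<.2)
n,l,st,ce=cv2.connectedComponentsWithStats(hi.astype(np.uint8))
for i in range(1,n):
    if st[i,4]<40: continue
    q=P[l==i]; m=q.mean(0); u,s,vt=np.linalg.svd(q-m,full_matrices=False)
    print(i,st[i],m.round(3),'normal',vt[2].round(3),'ax',vt[0].round(3),'sd',s[2]/np.sqrt(len(q)),'zmax',np.percentile(q[:,2],99).round(3))
    t=q[q[:,2]>np.percentile(q[:,2],85)]; print('  upper pts',t.mean(0).round(3), 'y range',q[:,1].min().round(3),q[:,1].max().round(3))
# base: z about .012
b=w&(abs(P[...,2]-.012)<.006)
r=cv2.minAreaRect(P[w&(P[...,2]>.007)&(P[...,2]<.085)][:,:2].astype(np.float32)*1000); print('rack rect',r)
for nm,(u,v) in dict(jar=(230,229),yp=(263,224),bp=(322,241),bot=(120,159),block=(404,165)).items():
    print(nm,P[v-2:v+3,u-2:u+3].reshape(-1,3).mean(0).round(3))
```

```text
1 [265 146  37  27 703] [ 0.615 -0.075  0.136] normal [-0.876 -0.145  0.459] ax [-0.162  0.987  0.003] sd 0.0028776463392667173 zmax 0.174
  upper pts [ 0.633 -0.07   0.17 ] y range -0.132 -0.018
4 [313 172  40  16 400] [ 0.548 -0.226  0.142] normal [-0.868 -0.149 -0.474] ax [ 0.159 -0.987  0.019] sd 0.0025394631709489295 zmax 0.176
  upper pts [ 0.532 -0.229  0.171] y range -0.283 -0.168
5 [219 188  36  17 399] [0.498 0.072 0.141] normal [-0.869 -0.145 -0.474] ax [ 0.198 -0.978 -0.063] sd 0.0024791378399022326 zmax 0.174
  upper pts [0.483 0.067 0.171] y range 0.017 0.128
rack rect ((582.0125122070312, -79.92608642578125), (540.0420532226562, 254.9736328125), 89.65274810791016)
jar [0.397 0.092 0.14 ]
yp [ 0.42  -0.007  0.036]
bp [ 0.363 -0.199  0.036]
bot [0.626 0.45  0.122]
block [ 0.614 -0.483  0.034]
```

View pics/crop.png

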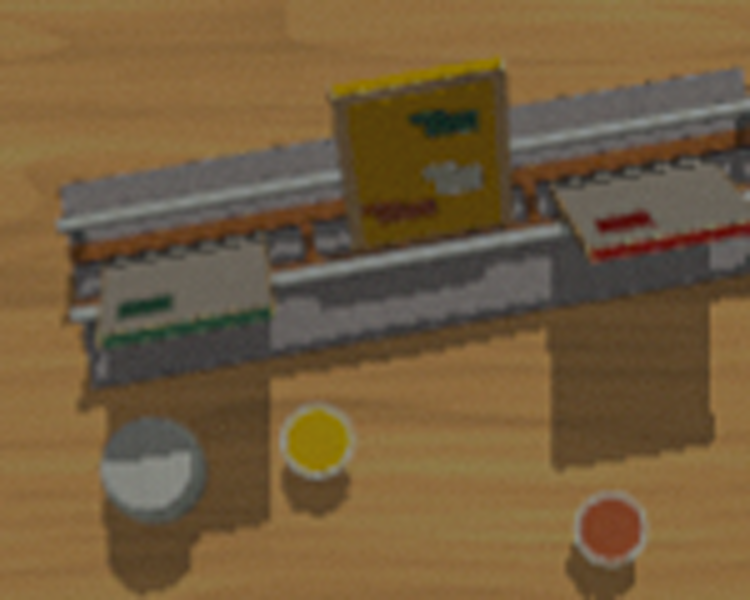

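Crop checked: the panel at crop (185,290) has a white back with a green square and green upper edge, and the one at (650,210) has a red square and edge. Both lie forward, and the yellow panel (420,160) leans back. Rack yaw is about 9.5°. The plan is to straddle each upper edge with part-closed fingers along rack x, push it past vertical with the front finger and let the rear finger catch it. Red goes first, starting with a hover above it.

Emit:
apply_moves([
  {"x": 0, "y": 0, "z": -20, "rz": -2, "claw": 110},
  {"x": 440, "y": -252, "z": -20, "rz": -13.8, "claw": 110},
  {"x": 440, "y": -252, "z": -20, "rz": -13.8, "claw": 110},
  {"x": 440, "y": -252, "z": -20, "rz": -13.8, "claw": 110},
  {"x": 440, "y": -252, "z": -20, "rz": -13.8, "claw": 110},
  {"x": 440, "y": -252, "z": -20, "rz": -13.8, "claw": 110},
  {"x": 440, "y": -252, "z": -20, "rz": -13.8, "claw": 110},
  {"x": 440, "y": -252, "z": -20, "rz": -13.8, "claw": 110},
  {"x": 440, "y": -252, "z": -20, "rz": -13.8, "claw": 110},
  {"x": 440, "y": -252, "z": -20, "rz": -13.8, "claw": 110},
])

```text
validation failed for argument at $.ro...
```

The call was refused by validation with a truncated message. I'll retry with one complete row.

Emit:
apply_moves([
  {"x": 0, "y": 0, "z": -20, "rx": 0, "ry": 0, "rz": -1, "claw": 110},
])

```text
time_s: 0.22
position: [0.1814, -0.5964, 0.2654]
tcp_rot: [[0.92, 0.392, -0.001], [0.392, -0.92, 0.006], [0.002, -0.006, -1.0]]
force: [-0.2, 1.6, 0.0]
opening: 0.946
grasp_force: 0.0
```

All fields are required. Next is the swing to hover over red.

Emit:
apply_moves([
  {"x": 465, "y": -202, "z": 0, "rx": 0, "ry": 0, "rz": -12.8, "claw": 110},
  {"x": 465, "y": -202, "z": 0, "rx": 0, "ry": 0, "rz": -12.8, "claw": 110},
  {"x": 465, "y": -202, "z": 0, "rx": 0, "ry": 0, "rz": -12.8, "claw": 110},
  {"x": 465, "y": -202, "z": 0, "rx": 0, "ry": 0, "rz": -12.8, "claw": 110},
  {"x": 465, "y": -202, "z": 0, "rx": 0, "ry": 0, "rz": -12.8, "claw": 110},
  {"x": 465, "y": -202, "z": 0, "rx": 0, "ry": 0, "rz": -12.8, "claw": 110},
  {"x": 465, "y": -202, "z": 0, "rx": 0, "ry": 0, "rz": -12.8, "claw": 110},
  {"x": 465, "y": -202, "z": 0, "rx": 0, "ry": 0, "rz": -12.8, "claw": 110},
  {"x": 465, "y": -202, "z": 0, "rx": 0, "ry": 0, "rz": -12.8, "claw": 110},
  {"x": 465, "y": -202, "z": 0, "rx": 0, "ry": 0, "rz": -12.8, "claw": 110},
])

```text
time_s: 1.48
position: [0.5313, -0.2306, 0.2671]
tcp_rot: [[-0.17, 0.985, -0.001], [0.985, 0.17, 0.0], [0.0, -0.001, -1.0]]
force: [-0.2, -0.5, -0.1]
opening: 0.567
grasp_force: 0.0
```

Run:
```python
from h import *
s=read_state(); R=np.array(s['tcp_rot']); print(np.round(s['position'],4),R.round(3).tolist(),s['opening'],s['joint_positions'])
ex=np.array([.986,.165,0]); ey=np.array([-.165,.986,0]); print('rack xy',s['position']@ex,s['position']@ey)
im,d=capture('side'); c=cv2.resize(im[120:360,200:440],None,fx=2.5,fy=2.5); cv2.imwrite('pics/s1.png',c[...,::-1])
```

```text
[ 0.5313 -0.2306  0.2671] [[-0.17, 0.985, -0.001], [0.985, 0.17, 0.0], [0.0, -0.001, -1.0]] 0.5671167611502937 [-3.44950418e+01  2.54252282e+01  8.75053164e+01 -4.01677865e-02
  6.71296820e+01 -4.42541448e+01]
rack xy 0.4857727758482106 -0.31502539366826265
```

View pics/s1.png

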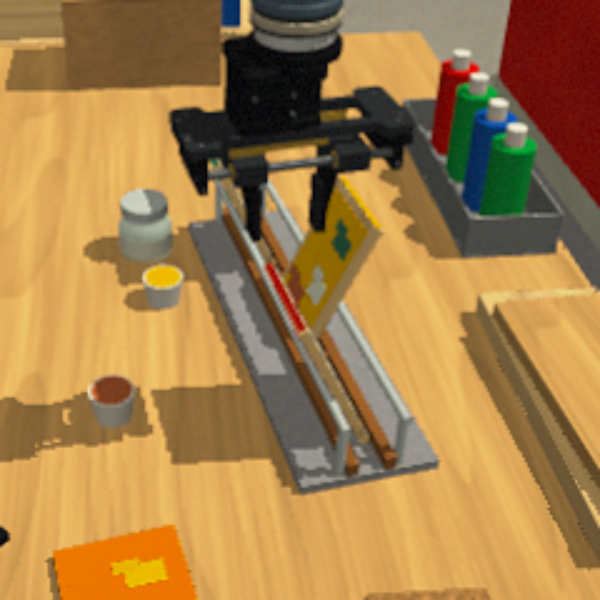

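The side crop shows the fingers at (255,225) and (320,215) above the red panel, whose red upper edge runs from (265,265) to (305,330), with the gap spanning rack x. Descending now.

Emit:
apply_moves([
  {"x": 0, "y": 5, "z": 20, "rx": 0, "ry": 0, "rz": 0, "claw": 90},
  {"x": 0, "y": 5, "z": 50, "rx": 0, "ry": 0, "rz": 0, "claw": 90},
  {"x": 0, "y": 5, "z": 75, "rx": 0, "ry": 0, "rz": 0, "claw": 90},
  {"x": 0, "y": 5, "z": 92, "rx": 0, "ry": 0, "rz": 0, "claw": 90},
  {"x": 0, "y": 5, "z": 105, "rx": 0, "ry": 0, "rz": 0, "claw": 90},
  {"x": 0, "y": 5, "z": 105, "rx": 0, "ry": 0, "rz": 0, "claw": 90},
])

```text
time_s: 2.28
position: [0.5357, -0.2305, 0.1618]
tcp_rot: [[-0.167, 0.986, -0.001], [0.986, 0.167, 0.001], [0.001, -0.001, -1.0]]
force: [0.3, -0.6, -0.0]
opening: 0.646
grasp_force: 0.0
```

Emit:
apply_moves([
  {"x": 0, "y": 8, "z": 0, "rx": 0, "ry": 0, "rz": 0, "claw": 90},
  {"x": 0, "y": 16, "z": 0, "rx": 0, "ry": 0, "rz": 0, "claw": 90},
  {"x": 0, "y": 24, "z": 0, "rx": 0, "ry": 0, "rz": 0, "claw": 90},
  {"x": 0, "y": 32, "z": 0, "rx": 0, "ry": 0, "rz": 0, "claw": 90},
  {"x": 0, "y": 40, "z": 0, "rx": 0, "ry": 0, "rz": 0, "claw": 90},
  {"x": 0, "y": 48, "z": 0, "rx": 0, "ry": 0, "rz": 0, "claw": 90},
  {"x": 0, "y": 56, "z": 0, "rx": 0, "ry": 0, "rz": 0, "claw": 90},
  {"x": 0, "y": 64, "z": 0, "rx": 0, "ry": 0, "rz": 0, "claw": 90},
  {"x": 0, "y": 70, "z": 0, "rx": 0, "ry": 0, "rz": 0, "claw": 90},
  {"x": 0, "y": 70, "z": 0, "rx": 0, "ry": 0, "rz": 0, "claw": 90},
])

```text
time_s: 3.52
position: [0.6058, -0.2183, 0.1625]
tcp_rot: [[-0.169, 0.986, 0.0], [0.986, 0.169, -0.0], [-0.0, 0.0, -1.0]]
force: [0.0, -0.3, -0.0]
opening: 0.648
grasp_force: 0.1
```

Run:
```python
from h import *
im,d=capture('side'); c=cv2.resize(im[120:360,200:440],None,fx=2.5,fy=2.5); cv2.imwrite('pics/s2.png',c[...,::-1])
```

```text
(no output)
```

View pics/s2.png

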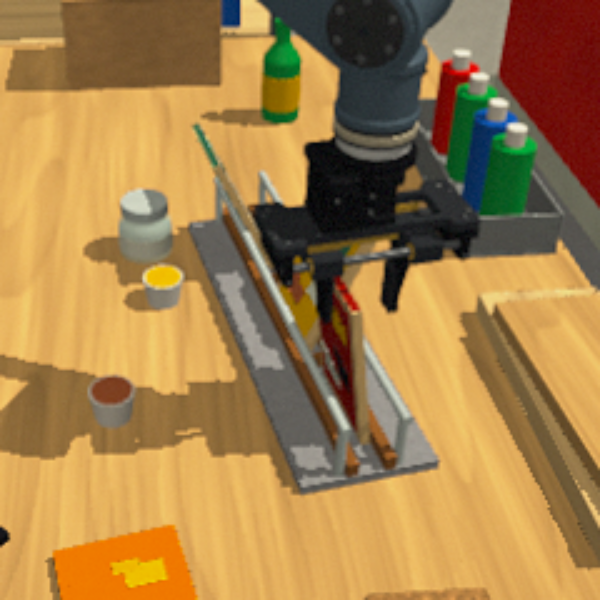

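The red panel now stands nearly upright at (350,350) against the front finger, still in its place. I'll narrow the gap so the rear finger catches it, then carry on over.

Emit:
apply_moves([
  {"x": 0, "y": 3, "z": 0, "rx": 0, "ry": 0, "rz": 0, "claw": 150},
  {"x": 0, "y": 6, "z": 0, "rx": 0, "ry": 0, "rz": 0, "claw": 150},
  {"x": 0, "y": 10, "z": 0, "rx": 0, "ry": 0, "rz": 0, "claw": 150},
  {"x": 0, "y": 15, "z": 0, "rx": 0, "ry": 0, "rz": 0, "claw": 150},
  {"x": 0, "y": 20, "z": 0, "rx": 0, "ry": 0, "rz": 0, "claw": 150},
  {"x": 0, "y": 26, "z": 0, "rx": 0, "ry": 0, "rz": 0, "claw": 150},
  {"x": 0, "y": 32, "z": 0, "rx": 0, "ry": 0, "rz": 0, "claw": 150},
  {"x": 0, "y": 38, "z": 0, "rx": 0, "ry": 0, "rz": 0, "claw": 150},
  {"x": 0, "y": 44, "z": 0, "rx": 0, "ry": 0, "rz": 0, "claw": 140},
  {"x": 0, "y": 46, "z": 0, "rx": 0, "ry": 0, "rz": 0, "claw": 110},
])

```text
time_s: 4.82
position: [0.6512, -0.2106, 0.1625]
tcp_rot: [[-0.169, 0.986, 0.0], [0.986, 0.169, -0.0], [-0.0, 0.0, -1.0]]
force: [-0.8, 1.1, 0.7]
opening: 0.498
grasp_force: 0.0
```

Run:
```python
from h import *
s=read_state(); p=s['position']; print(p@np.array([.986,.165,0])-.549)
im,d=capture('side'); c=cv2.resize(im[120:360,200:440],None,fx=2.5,fy=2.5); cv2.imwrite('pics/s3.png',c[...,::-1])
```

```text
0.05832924469115863
```

View pics/s3.png

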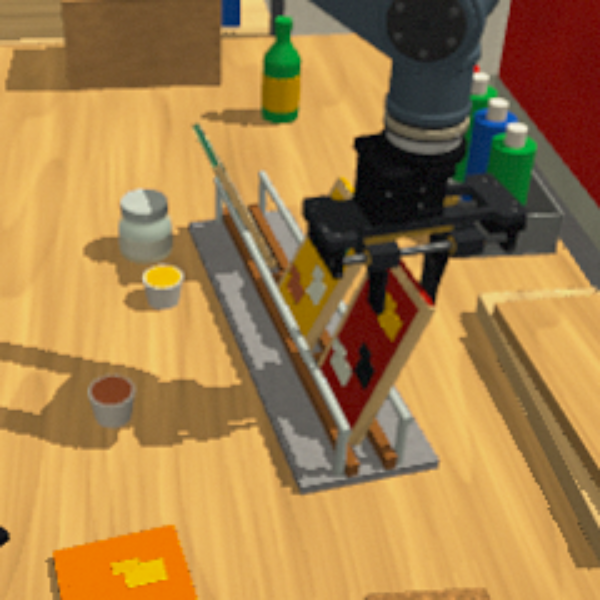

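Red now leans back with its picture up at (385,350). Next I'll retract straight up and go over to green.

Emit:
apply_moves([
  {"x": 0, "y": 0, "z": -25, "rx": 0, "ry": 0, "rz": 0, "claw": 110},
  {"x": 0, "y": 0, "z": -60, "rx": 0, "ry": 0, "rz": 0, "claw": 110},
  {"x": 0, "y": 0, "z": -108, "rx": 0, "ry": 0, "rz": 0, "claw": 90},
  {"x": 50, "y": -19, "z": -108, "rx": 0, "ry": 0, "rz": 0, "claw": 90},
  {"x": 100, "y": -38, "z": -108, "rx": 0, "ry": 0, "rz": 0, "claw": 90},
  {"x": 150, "y": -57, "z": -108, "rx": 0, "ry": 0, "rz": 0, "claw": 90},
  {"x": 200, "y": -76, "z": -108, "rx": 0, "ry": 0, "rz": 0, "claw": 90},
  {"x": 250, "y": -95, "z": -108, "rx": 0, "ry": 0, "rz": 0, "claw": 90},
  {"x": 305, "y": -114, "z": -108, "rx": 0, "ry": 0, "rz": 0, "claw": 90},
  {"x": 305, "y": -114, "z": -108, "rx": 0, "ry": 0, "rz": 0, "claw": 90},
])

```text
time_s: 6.12
position: [0.4838, 0.0737, 0.2706]
tcp_rot: [[-0.173, 0.985, -0.003], [0.985, 0.173, 0.001], [0.001, -0.002, -1.0]]
force: [0.2, -0.3, -0.2]
opening: 0.65
grasp_force: 0.0
```

Run:
```python
from h import *
s=read_state(); p=s['position']; print(p,p@np.array([.986,.165,0])-.549,p@np.array([-.165,.986,0]),np.round(s['tcp_rot'],3).tolist(),s['opening'])
im,d=capture('side'); c=cv2.resize(im[120:360,200:440],None,fx=2.5,fy=2.5); cv2.imwrite('pics/s4.png',c[...,::-1])
```

```text
[0.48382464 0.07372395 0.27062778] -0.05978445326308124 -0.007139246848412717 [[-0.173, 0.985, -0.003], [0.985, 0.173, 0.001], [0.001, -0.002, -1.0]] 0.6499962030320693
```

View pics/s4.png

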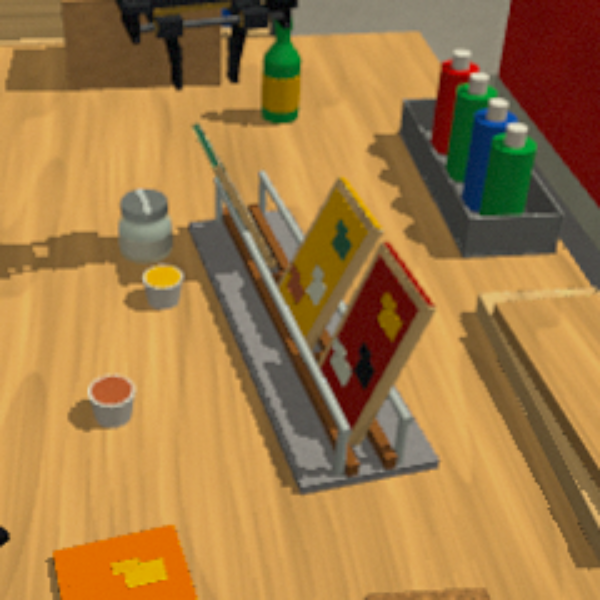

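Red rests on the rear rail at (375,340) beside yellow, and the gripper hovers above green's upper edge at (205,145). Lowering over green.

Emit:
apply_moves([
  {"x": -3, "y": 3, "z": 20, "rx": 0, "ry": 0, "rz": 0, "claw": 90},
  {"x": -3, "y": 3, "z": 50, "rx": 0, "ry": 0, "rz": 0, "claw": 90},
  {"x": -3, "y": 3, "z": 75, "rx": 0, "ry": 0, "rz": 0, "claw": 90},
  {"x": -3, "y": 3, "z": 95, "rx": 0, "ry": 0, "rz": 0, "claw": 90},
  {"x": -3, "y": 3, "z": 108, "rx": 0, "ry": 0, "rz": 0, "claw": 90},
  {"x": -3, "y": 3, "z": 108, "rx": 0, "ry": 0, "rz": 0, "claw": 90},
])

```text
time_s: 6.92
position: [0.4906, 0.0676, 0.1618]
tcp_rot: [[-0.167, 0.986, -0.001], [0.986, 0.167, -0.0], [0.0, -0.001, -1.0]]
force: [-0.6, -0.3, -0.3]
opening: 0.647
grasp_force: 0.0
```

Emit:
apply_moves([
  {"x": 0, "y": 8, "z": 0, "rx": 0, "ry": 0, "rz": 0, "claw": 90},
  {"x": 0, "y": 16, "z": 0, "rx": 0, "ry": 0, "rz": 0, "claw": 90},
  {"x": 0, "y": 24, "z": 0, "rx": 0, "ry": 0, "rz": 0, "claw": 90},
  {"x": 0, "y": 32, "z": 0, "rx": 0, "ry": 0, "rz": 0, "claw": 90},
  {"x": 0, "y": 40, "z": 0, "rx": 0, "ry": 0, "rz": 0, "claw": 90},
  {"x": 0, "y": 48, "z": 0, "rx": 0, "ry": 0, "rz": 0, "claw": 90},
  {"x": 0, "y": 56, "z": 0, "rx": 0, "ry": 0, "rz": 0, "claw": 90},
  {"x": 0, "y": 64, "z": 0, "rx": 0, "ry": 0, "rz": 0, "claw": 90},
  {"x": 0, "y": 70, "z": 0, "rx": 0, "ry": 0, "rz": 0, "claw": 90},
  {"x": 0, "y": 70, "z": 0, "rx": 0, "ry": 0, "rz": 0, "claw": 90},
])

```text
time_s: 8.18
position: [0.56, 0.0801, 0.1625]
tcp_rot: [[-0.168, 0.986, 0.001], [0.986, 0.168, -0.0], [-0.0, 0.001, -1.0]]
force: [-0.7, -0.7, 0.1]
opening: 0.647
grasp_force: 0.0
```

Run:
```python
from h import *
s=read_state(); p=s['position']; print(p@np.array([.986,.165,0])-.549,p@np.array([-.165,.986,0]))
im,d=capture('side'); c=cv2.resize(im[120:360,200:440],None,fx=2.5,fy=2.5); cv2.imwrite('pics/s5.png',c[...,::-1])
```

```text
0.0164107055962891 -0.013399503191277695
```

View pics/s5.png

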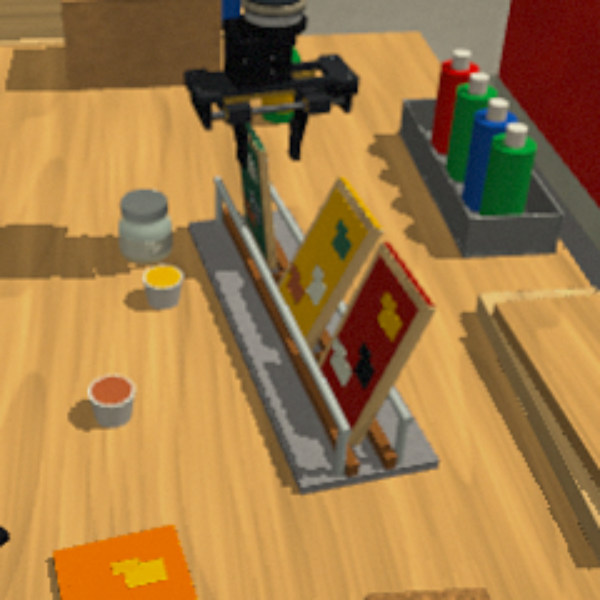

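Green is nearly upright at (258,195) in front of the front finger. The same finishing stroke follows, then the retreat.

Emit:
apply_moves([
  {"x": 0, "y": 3, "z": 0, "rx": 0, "ry": 0, "rz": 0, "claw": 150},
  {"x": 0, "y": 6, "z": 0, "rx": 0, "ry": 0, "rz": 0, "claw": 150},
  {"x": 0, "y": 10, "z": 0, "rx": 0, "ry": 0, "rz": 0, "claw": 150},
  {"x": 0, "y": 15, "z": 0, "rx": 0, "ry": 0, "rz": 0, "claw": 150},
  {"x": 0, "y": 20, "z": 0, "rx": 0, "ry": 0, "rz": 0, "claw": 150},
  {"x": 0, "y": 26, "z": 0, "rx": 0, "ry": 0, "rz": 0, "claw": 150},
  {"x": 0, "y": 32, "z": 0, "rx": 0, "ry": 0, "rz": 0, "claw": 150},
  {"x": 0, "y": 38, "z": 0, "rx": 0, "ry": 0, "rz": 0, "claw": 150},
  {"x": 0, "y": 42, "z": 0, "rx": 0, "ry": 0, "rz": 0, "claw": 140},
  {"x": 0, "y": 43, "z": 0, "rx": 0, "ry": 0, "rz": 0, "claw": 110},
])

```text
time_s: 9.48
position: [0.6021, 0.0874, 0.1625]
tcp_rot: [[-0.168, 0.986, 0.0], [0.986, 0.168, -0.0], [-0.0, 0.0, -1.0]]
force: [-0.6, 1.1, -0.5]
opening: 0.495
grasp_force: 0.0
```

Emit:
apply_moves([
  {"x": 0, "y": 0, "z": -25, "rx": 0, "ry": 0, "rz": 0, "claw": 110},
  {"x": 0, "y": 0, "z": -60, "rx": 0, "ry": 0, "rz": 0, "claw": 110},
  {"x": 0, "y": 0, "z": -110, "rx": 0, "ry": 0, "rz": 0, "claw": 110},
  {"x": 0, "y": 0, "z": -150, "rx": 0, "ry": 0, "rz": 0, "claw": 110},
  {"x": 50, "y": -40, "z": -180, "rx": 0, "ry": 0, "rz": 0, "claw": 110},
  {"x": 100, "y": -80, "z": -180, "rx": 0, "ry": 0, "rz": 0, "claw": 110},
  {"x": 150, "y": -120, "z": -180, "rx": 0, "ry": 0, "rz": 0, "claw": 110},
  {"x": 150, "y": -120, "z": -180, "rx": 0, "ry": 0, "rz": 0, "claw": 110},
])

```text
time_s: 10.48
position: [0.4546, 0.2169, 0.3428]
tcp_rot: [[-0.172, 0.985, -0.002], [0.985, 0.172, 0.0], [0.001, -0.002, -1.0]]
force: [0.3, -0.4, -1.0]
opening: 0.569
grasp_force: 0.0
```

Run:
```python
from h import *
im,d=capture('top'); P=pts('top',d); P0=pts('top',np.load('pics/top0.npz')['d'])
w=np.zeros(d.shape,bool); w[130:215,205:365]=1
n,l,st,ce=cv2.connectedComponentsWithStats((w&(P[...,2]>.09)&(P[...,2]<.2)).astype(np.uint8))
for i in range(1,n):
    if st[i,4]<100: continue
    q=P[l==i]; t=q[q[:,2]>np.percentile(q[:,2],85)].mean(0)
    print(st[i],'top rack x',(t@[.986,.165,0]-.549).round(3),'y',(q.mean(0)@[-.165,.986,0]).round(3),'z',t[2].round(3))
print(read_state()['position'],read_state()['force'])
s,_=capture('side'); v=np.hstack([cv2.resize(s[120:360,200:400],(400,480)),cv2.resize(im[130:250,200:300],(400,480))]); cv2.imwrite('pics/f.png',v[...,::-1])
```

```text
[310 140  36  26 663] top rack x 0.058 y -0.313 z 0.174
[265 146  37  26 707] top rack x 0.063 y -0.176 z 0.169
[212 157  39  24 662] top rack x 0.057 y -0.01 z 0.174
[0.45543111 0.21670296 0.34289061] [-0.70993631  0.75948576  0.74927579]
```

View pics/f.png

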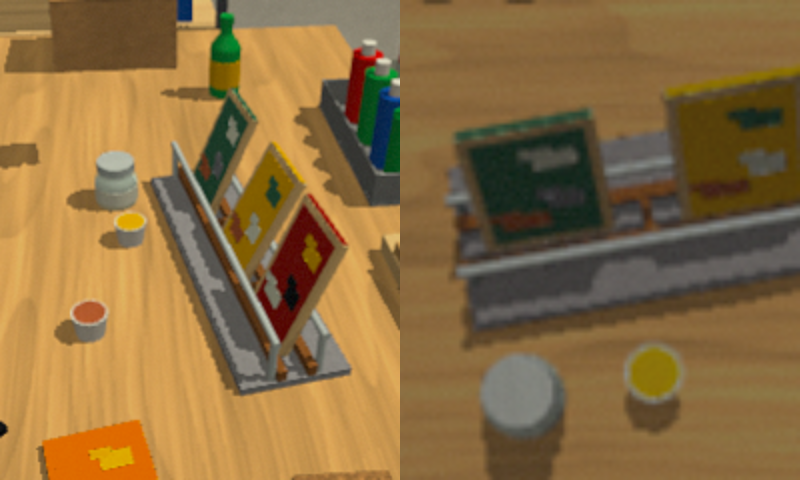

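All three panels lean back with their pictures up: green at (225,150), yellow at (262,215) and red at (300,275) in the side half. Their upper edges are 57–63 mm behind the trough line, the bystanders are unmoved and the arm is clear.

```bash
python3 -c "from rig import hand_in; print(hand_in())"
```

```text
the job is handed in; nothing more can be done
None
```

I pushed the green and red panels over so they lean back on the rear rail with their pictures up, like the yellow one; the last pictures showed nothing else disturbed, and I handed the job in at about 10.6 s (no verdict was returned).

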